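# Hang the parts basket to drain and open the safety-capped tablet jar

## Robot

A 6-joint arm with a two-finger parallel gripper is mounted at the origin on a cart in front of the work surface, level with it; the furniture and walls round the work are solid. World frame = base frame: x ahead of the robot, y to its left, z up, the work surface at z = 0. Lengths are in mm, angles in rad, forces in N, time in s.
With the tool pointing down it reaches from about 350 to 950 mm from the base axis. Payload 17.4 kg.
Tool frame: the origin (TCP) lies at the very end of the fingers, on their centre line; the grasp point (between the pads) lies 19 mm behind it (ctrl.pinch_z is the distance from the TCP to the grasp point, in mm); z points along the fingers, y is the line along which they close (so a half turn about z gives the same grasp; the last joint's range is limited). The gripper opens to 93 mm and grips with 3 to 60 N. Pads are 15 mm wide; open, the fingers measure 128 mm over their backs; the gripper's body (75 mm by 188 mm) begins 65 mm behind the grasp point.
Start: joints at [1.289, 0.116, 1.442, -0, 1.584, -0.038], TCP at [162.947, 655.042, 218.646] pointing down, gripper open.
Joint ranges: [-2.83, 2.83], [-0.83, 2.19], [0.07, 2.5], [-1.14, 4.28], [0.01, 3], [-2.97, 2.97]. Speed limits (rad/s): [1.89, 1.89, 2.22, 3.14, 3.14, 3.14].

## Interface

Orientations are given as [roll, pitch, yaw] about the fixed x, y, z axes, in that order (R = Rz(yaw) Ry(pitch) Rx(roll)).
In Python, from workcell import ctrl, grip, readout, cams, models gives the robot as it stands. The module is installed in compiled form; this text tells all that it offers. Calls block until the motion is done:
- ctrl.movep(position, orientation): joint-space move of the TCP to a pose.
- ctrl.move_straight(position, attitude=None, max_speed=150, threshold=None): straight line of the TCP; attitude=None keeps the orientation; max_speed is the mean speed in mm/s. With threshold (N) it stops when the force on the tool has changed by that much, and returns True; else False.
- ctrl.set_joints(angles): joint-space move.
- grip(opening): finger opening in mm; the grip force is fixed at half the most; returns when the fingers have stopped.
- ctrl.hold(seconds).
- ctrl.solve_ik(position, orientation): joint angles nearest the present ones, or None.
- readout.state(): the state.
- cams.snapshot(name): name is "side" or "top"; returns (picture, depth): 420x560x3 uint8, red, green, blue; 420x560 float32, mm along the optical axis (not along the pixel's ray), 0 where there is no reading.
- cams.camera_params(name): a dict with "fx", "fy", "cx", "cy" (pixels), "world_from_camera" (4x4, takes a point from camera to world coordinates). Camera axes: x right, y down, z forward; pixel columns grow to the right and rows downward; lengths in mm; the calibration is good to about 2 mm. A picture is of the moment at which its call begins. camera_params takes no time and is no camera call.
A pose or a line that the arm cannot do raises ctrl.MotionError and nothing moves.
- ctrl.hand_in(): hands the job in; it is judged then, once.
Trained networks look in the newest picture that a camera, given by its name, has taken for a name from the list of things; names that differ only in an ending like _2 or _b are one class to them, and where a whole thing is asked for, a point or a joint stands for the part that bears it (a point fixed in the world has none). Each returns a list of dicts, best first, with "p" (0 to 1); they miss things now and then, are a little off and sometimes report something else, mostly with a low value. They report only what shows in the picture. A call takes as long as a camera call. They do not tell look-alikes from the thing itself.
- models.regions_of(camera, name): "pixels" (420x560 bool, what is visible of it) and "point" ([column, row] in pixels, amid what is visible of it).
The state is a dict: "time": time; "joint_pos": joint angles; "qvel": joint speeds; "joint_efforts": joint torques, N m; "eef_pos": TCP position; "tool_rot": TCP orientation; "ft_force": force on the tool from outside, world axes, zero at the start; "wrist_torque": the same for the moment, N m; "gripper_width": finger opening in mm; "gripper_force": force on a finger pad.
Only numpy, scipy, OpenCV 4.12 (cv2) and the standard library are available. Lean on these libraries where they do the work, as an engineer would, in place of code of your own. Each camera call takes 0.05 s, during which the arm holds its last target. There are 200 camera calls.

## Task

The cleaning dish is to get a fresh tablet. Lift the wire basket with its two flanges out of the glass dish, hang it by the kink in its bail on the hook of the drain stand and let go of it; then open the tablet jar's push-and-turn safety cap (press it down, twist it counter-clockwise while pressed, lift it off) and finish while still holding the cap level, straight above the open jar and about 6 cm clear of its mouth. The jar stays seated upright in its holder, the flanges stay in the basket, and the tape roll, weighing boat, tweezers and blue-capped tube are left where they are.

Things in the scene. Friction and masses are not known exactly. Their poses are not given: they have to be found in the camera images.
- basket: round steel-wire basket, 95 mm across, 50 mm high, about 0.23 kg loaded, standing loose in the dish; origin at the centre of its underside. A rigid bail spans it along its y axis. The bail's top bar (centre line 125 mm up) has two green sleeves 9 mm thick, from 12 to 40 mm either side of the middle: grip one 26 mm from the middle, fingers closing along the basket's x
- bail_mid (a point): middle of the bail: between the sleeves the bare 6 mm wire is kinked 6 mm upward, 13 mm wide inside, and the hook rests in this kink. The point is the wire's centre at the top of the kink, 131 mm above the basket's underside; axes as the basket's, y along the bail
- blank_0: round metal blank flange, 55 mm across, 5 mm thick, lying loose on the basket's floor; origin at its underside
- blank_1: second blank flange of the same kind, lying on the first; origin at its underside
- dish: clear glass dish, 160 mm across, 34 mm high, floor 5 mm thick, fixed; origin at the centre of the underside
- stand: drain stand, fixed: white drip tray 165 x 140 x 14 mm, steel rod 75 mm behind the origin (its +x), top at 218 mm. A hook arm of 8 mm round steel comes forward from it along the stand's -x, dips to a saddle and turns up at the end. Origin on the underside below the saddle. The bail must lie across the arm, along the stand's y (either way round)
- hook_seat (a point): top of the hook's saddle, 204 mm above the worktop. The upturned tip with a black ball stands 22 mm in front of it (the stand's -x) and reaches 29 mm above it; behind it the arm rises gently to 14 mm above it. Bring the bail over the tip from the front, bail_mid about 46 mm above this point, then lower it; hung, bail_mid is about 3 mm above it
- holder: grey jar holder, fixed: block 88 x 88 x 34 mm with a square pocket 62 mm wide, floor 6 mm above the worktop; origin at the centre of the underside
- jar: white square tablet jar with a yellow label band, 60 x 60 mm, 102 mm to the rim of its round 32 mm neck, shoulder at 78 mm, about 0.5 kg, standing loose in the holder's pocket, which keeps it from turning more than about 2 degrees; origin at the centre of the underside, z up
- jar_mouth (a point): centre of the jar's mouth, at the rim, 102 mm above the jar's underside. Opening: press the cap 4.5 to 7.5 mm down (11 N at 4.5 mm, 15 N at the stop at 7.5 mm), keep it pressed while turning it counter-clockwise from above by 42 to 64 degrees (53 is best; a stop ends the turn), then lift straight up: it is clear of the neck after 21 mm
- cap: red ribbed round cap, 50 mm across, 32 mm high, 0.05 kg; origin at the centre of its underside, 89 mm above the jar's underside when closed, its axes then within 3 degrees of the jar's. Three inner lugs sit in notches of the neck, pushed up by a spring liner (6 N). Grip it by the upper 23 mm of its sides from above, with 60 N or so, and press through the grip
- tape_roll: roll of beige tape, 98 mm across, 25 mm high, lying at the back; a bystander
- boat: small square white weighing boat, 64 x 64 x 16 mm, at the front between the dish and the jar; a bystander
- tweezers_steel: steel tweezers, 118 x 14 x 9 mm, lying between the dish and the jar; a bystander
- tube_blue: clear tube with a blue cap, 110 x 18 x 18 mm, lying at the left; a bystander
Not all that is in view belongs to the job. Several things look just like the holder: the one meant starts farthest to the robot's left.

How it is judged:
By the outcome, as a careful person would: the job done as asked, in the order asked, and still so for the second after the job is handed in, while the arm keeps its last pose, push and grip.
It also fails if it takes over 54 s, if anything falls off the work surface, if the arm or the gripper's body presses on something with over 40 N, if the wrist force passes 120 N, or if a joint passes its speed limit or range.

## Working session

There is one attempt and no reset: what is moved stays moved. The work goes in short steps, each a Python script; the robot and the scene stay as the last script left them, time stands still between calls to the robot, and variables do not carry over. Pictures are saved under pics/ and viewed, at most 10 in all, crops included, and the job is handed in when it is done.

```bash
mkdir -p pics; ls; cat > h.py <<'E'
import numpy as np, cv2
from workcell import ctrl, grip, readout, cams, models
def snap(n,f=None):
    im,d=cams.snapshot(n)
    if f: cv2.imwrite('pics/'+f,im[:,:,::-1])
    return im,d
def world(n,d,mask=None):
    P=cams.camera_params(n); v,u=np.nonzero((d>0) if mask is None else (mask&(d>0)))
    z=d[v,u]; c=np.stack([(u-P['cx'])/P['fx']*z,(v-P['cy'])/P['fy']*z,z,np.ones_like(z)])
    return (np.array(P['world_from_camera'])@c)[:3].T,u,v
E
python3 - <<'E'
from h import *
np.set_printoptions(precision=1,suppress=True)
for n in ('top','side'):
    im,d=snap(n,n+'0.png')
    P=cams.camera_params(n); print(n,np.array(P['world_from_camera']),P['fx'])
    for t in ('basket','dish','stand','holder','jar','cap','tube_blue','tape_roll','boat','tweezers_steel'):
        for r in models.regions_of(n,t):
            X,u,v=world(n,d,r['pixels'])
            print(t,round(r['p'],2),r['point'],len(X),np.median(X,0) if len(X) else '',X.min(0) if len(X) else '',X.max(0) if len(X) else '')
print(readout.state())
E
```

```text
pics
top [[  -0.    -1.     0.1  461.4]
 [  -1.     0.    -0.   -99.3]
 [   0.    -0.1   -1.  1415.3]
 [   0.     0.     0.     1. ]] 411.76418969559467
basket 0.75 [244.9, 224.1] 301 [522.1   1.8  26.3] [475.1 -49.5  -2.3] [569.1  53.8 144. ]
dish 0.89 [238.7, 221.8] 1176 [531.5  12.4   5.7] [441.8 -70.2  -6.9] [601.3  85.4 127.8]
dish 0.27 [320.0, 254.5] 272 [ 440.3 -260.9   33.3] [ 397.6 -327.1   -4.1] [ 500.  -224.7   75.7]
dish 0.25 [325.3, 241.6] 121 [ 453.2 -254.9   74.3] [ 416.6 -309.8   23.1] [ 485.4 -241.2   87.7]
stand 0.93 [171.7, 226.1] 2038 [539.1 259.    6.8] [449.1 179.6  -5.1] [625.  347.5 232.3]
holder 0.91 [316.0, 246.4] 293 [ 453.4 -257.7   32.7] [ 398.5 -327.1    1.4] [ 503.5 -224.7   69.8]
holder 0.8 [433.6, 235.9] 767 [ 477.8 -622.4   22.5] [ 423.2 -672.8   -3.5] [ 530.1 -565.8   41.7]
holder 0.58 [381.4, 233.4] 714 [ 468.7 -454.9   21.4] [ 420.7 -509.1   -6.2] [ 513.1 -400.6   40.5]
jar 0.5 [327.1, 248.6] 195 [ 443.8 -260.    74.4] [ 411.4 -313.3    2.9] [ 485.8 -241.2  130.6]
cap 0.5 [334.5, 247.0] 190 [ 449.5 -275.8  125.8] [ 427.7 -298.9   96.9] [ 471.8 -25
[... 1310 characters left out ...]
3]
cap 0.6 [306.9, 188.5] 166 [ 453.  -263.3  124. ] [ 428.9 -298.2   95.3] [ 477.7 -250.9  131.9]
tape_roll 0.94 [234.7, 236.4] 370 [675.9 -40.6  21.6] [633.1 -92.5  -3. ] [727.8   9.3  30.5]
tweezers_steel 0.64 [272.7, 224.0] 81 [ 567.1 -170.8    4.1] [ 514.5 -188.9   -4.3] [608.7 -36.7 132.8]
{'time': 1.1, 'joint_pos': array([ 1.3,  0.1,  1.4, -0. ,  1.6, -0. ]), 'qvel': array([-0.,  0., -0.,  0.,  0., -0.]), 'joint_efforts': array([  0. , -72.1, -62.3,   0.1,   0. ,  -0. ]), 'eef_pos': array([163. , 655. , 218.6]), 'tool_rot': array([-3.1,  0. ,  2.9]), 'ft_force': array([ 0.3,  0.3, -0.2]), 'wrist_torque': array([0. , 0. , 0.1]), 'gripper_force': 0.0, 'gripper_width': 93.07365262489405}
```

```bash
python3 - <<'E'
import cv2,numpy as np
t=cv2.imread('pics/top0.png')[160:300,120:470]; s=cv2.imread('pics/side0.png')[140:400,130:400]
cv2.imwrite('pics/c1.png',cv2.resize(t,None,fx=2.28,fy=2.28,interpolation=cv2.INTER_CUBIC))
cv2.imwrite('pics/c2.png',cv2.resize(s,None,fx=2.2,fy=2.2,interpolation=cv2.INTER_CUBIC))
E
```

```text
(no output)
```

View pics/c1.png

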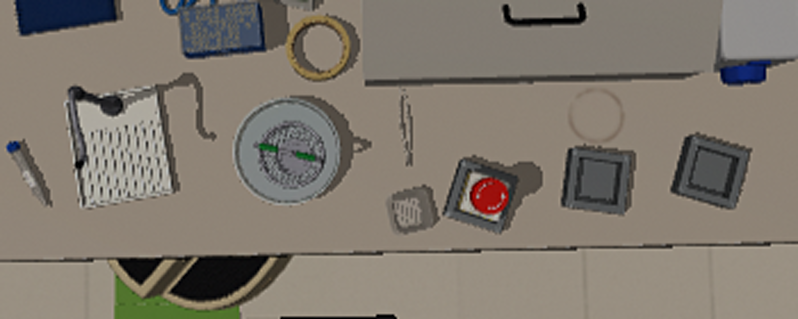

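View pics/c2.png

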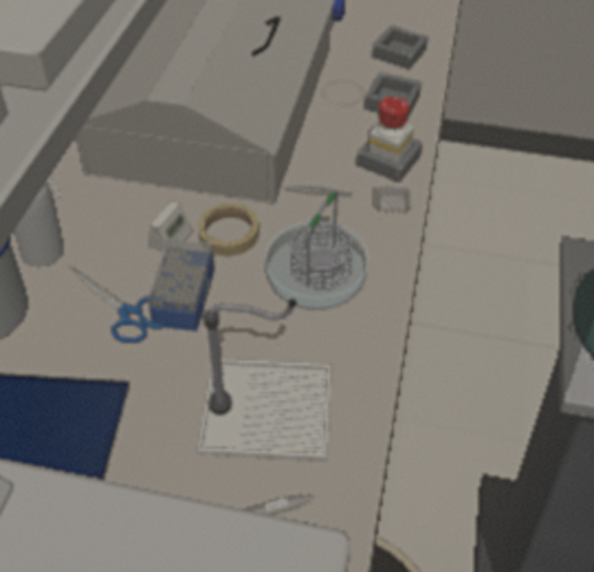

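The crops show the stand with its tray at c1 (120,145), rod base (112,103) and ball tip (80,163). The dish and basket are at (287,150) with green sleeves at (268,147) and (308,156). The red cap is at (490,196) in the leftmost of three holders. Next I'll measure these precisely.

```bash
cat > m.py <<'E'
from h import *
np.set_printoptions(precision=1,suppress=True)
def rect(X):
    r=cv2.minAreaRect(X[:,:2].astype(np.float32)); return np.round(r[0],1),np.round(r[1],1),round(r[2],1)
N=6
D={}
for n in ('top','side'):
    ims,ds=zip(*[cams.snapshot(n) for _ in range(N)])
    im=np.mean(ims,0); ds=np.array(ds); ds[ds==0]=np.nan
    d=np.nan_to_num(np.nanmedian(ds,0)).astype(np.float32); D[n]=(im,d)
    np.savez('meas_'+n,im=im,d=d)
    X,u,v=world(n,d); c=im[v,u]; R,G,B=c.T
    box=lambda x0,x1,y0,y1,z0,z1:(X[:,0]>x0)&(X[:,0]<x1)&(X[:,1]>y0)&(X[:,1]<y1)&(X[:,2]>z0)&(X[:,2]<z1)
    g=(G>R+25)&(G>B+15)&box(450,620,-80,90,90,160)
    Y=X[g]; print(n,'green',len(Y),Y.mean(0)); 
    if len(Y)>3:
        w,V=np.linalg.eigh(np.cov(Y[:,:2].T)); print('  yaw',np.degrees(np.arctan2(V[1,1],V[0,1])),'ext',np.ptp((Y[:,:2]-Y[:,:2].mean(0))@V[:,1]), 'mid of ext',Y[:,:2].mean(0)+V[:,1]*((lambda p:(p.max()+p.min())/2)((Y[:,:2]-Y[:,:2].mean(0))@V[:,1])))
    Y=X[(R>G+50)&(R>B+50)&box(400,510,-340,-200,122,140)]; print('cap',len(Y),Y.mean(0),cv2.minEnclosingCircle(Y[:,:2].astype(np.float32)))
    Y=X[box(390,520,-335,-215,26,42)]; print('holder',len(Y),rect(Y),np.median(Y[:,2]))
    Y=X[(R>120)&(abs(R-B)<40)&box(430,650,170,360,7,20)]; print('tray',len(Y),rect(Y),np.median(Y[:,2]))
    Y=X[box(400,680,120,380,175,260)]; o=np.argsort(Y[:,0]); print('hook',len(Y)); print(np.c_[Y,u[box(400,680,120,380,175,260)],v[box(400,680,120,380,175,260)]][o][::max(1,len(o)//30)])
    Y=X[box(430,620,-90,100,20,45)]; print('dishrim',len(Y),cv2.minEnclosingCircle(Y[:,:2].astype(np.float32)))
E
python3 m.py
```

```text
top green 46 [517.7  -0.4 132.9]
  yaw 75.42694519681258 ext 77.16834578734591 mid of ext [517.6  -0.6]
cap 195 [ 451.  -277.6  126.2] ((451.2054443359375, -277.8132019042969), 24.597375869750977)
holder 319 (array([ 450.7, -278.5]), array([88.2, 87.3]), 70.4) 33.255581285882954
tray 512 (array([536.4, 260.6]), array([165.1, 139.1]), 9.2) 8.912112704363267
hook 127
[[500.2 252.  228.1 155.  233. ]
 [503.  248.8 228.9 156.  232. ]
 [506.  254.  230.9 154.  231. ]
 [509.3 252.8 215.3 156.  230. ]
 [512.5 256.8 211.6 155.  229. ]
 [518.5 253.  204.6 157.  227. ]
 [521.6 254.  201.2 157.  226. ]
 [524.7 254.5 199.2 157.  225. ]
 [530.5 261.9 204.3 154.  223. ]
 [533.4 259.1 203.9 155.  222. ]
 [539.1 260.6 208.7 154.  220. ]
 [542.1 263.7 208.  153.  219. ]
 [547.7 259.7 211.3 154.  217. ]
 [550.6 262.2 212.8 153.  216. ]
 [553.5 264.8 213.8 152.  215. ]
 [559.3 261.8 214.2 153.  213. ]
 [562.3 264.7 214.1 152.  212. ]
 [567.8 263.6 217.8 152.  210. ]
 [571.1 267.3 215.4 151.  209. ]
 [574.  264.7 214.3 152.  208. ]
 [579.6 263.6 217.7 152.  206. ]
 [582.9 270.4 214.7 150.  205. ]
 [588.
[... 1189 characters left out ...]
1. ]
 [554.  266.2 212.7 243.  281. ]
 [558.9 267.7 213.2 241.  281. ]
 [564.2 267.2 215.3 239.  280. ]
 [568.4 262.  215.9 238.  278. ]
 [572.9 264.3 217.5 236.  278. ]
 [577.7 266.  218.4 234.  278. ]
 [583.  266.4 217.4 232.  278. ]
 [587.6 268.5 218.8 230.  278. ]
 [592.5 270.8 216.3 228.  279. ]
 [593.6 273.6 186.6 228.  287. ]
 [595.  277.  190.5 227.  287. ]
 [595.9 272.6 197.1 227.  284. ]
 [597.5 276.3 197.1 226.  285. ]
 [598.4 273.2 197.3 226.  284. ]
 [600.  276.9 197.2 225.  285. ]
 [600.7 271.4 210.8 225.  280. ]
 [603.5 274.4 197.4 224.  284. ]
 [605.6 275.9 198.7 223.  284. ]
 [608.4 275.8 197.7 222.  284. ]]
dishrim 460 ((524.8056640625, 6.952626705169678), 80.9884033203125)
```

```bash
cat >> h.py <<'E'
np.set_printoptions(precision=2,suppress=True)
pi=np.pi; rad=np.radians
def att(y): return [pi,0,rad(y)]
def st(*a):
    s=readout.state(); print(*a,'t',round(s['time'],2),'p',s['eef_pos'],'rot',s['tool_rot'],'f',s['ft_force'],'w',round(s['gripper_width'],1),'gf',round(s['gripper_force'],1)); return s
E
python3 - <<'E'
from h import *
mid=np.array([518.3,0.5]); a=75.5; bd=np.array([np.cos(rad(a)),np.sin(rad(a))])
g=mid-26*bd
s=st()
ctrl.move_straight([163,655,330],max_speed=250)
ctrl.movep([*g,220],att(a)); st('above')
print(readout.state()['joint_pos'])
ctrl.move_straight([*g,111],max_speed=120); st('down')
grip(3); st('grip')
ctrl.move_straight([*g,121],max_speed=40); st('lift10')
snap('side','s1.png')
im=cv2.imread('pics/s1.png')[200:330,200:360]; cv2.imwrite('pics/s1c.png',cv2.resize(im,None,fx=4,fy=4,interpolation=cv2.INTER_CUBIC))
E
```

```text
t 1.7 p [162.94 655.05 218.66] rot [ 3.14 -0.    2.9 ] f [0.01 0.47 0.24] w 93.4 gf 0.0
above t 5.02 p [511.94 -24.12 220.11] rot [ 3.14 -0.    1.32] f [-0.39 -0.84 -0.35] w 92.9 gf 0.0
[-0.1  -0.24  1.78  0.    1.6   0.16]
down t 6.08 p [512.18 -24.68 111.81] rot [ 3.14 -0.    1.32] f [ 0.14 -0.06  0.77] w 93.0 gf 0.0
grip t 7.36 p [511.84 -24.69 111.01] rot [3.14 0.   1.32] f [ 0.55 -0.64 -0.19] w 7.9 gf 30.0
lift10 t 7.76 p [511.89 -24.69 121.27] rot [ 3.14 -0.    1.32] f [-0.3   0.28 -2.74] w 7.6 gf 30.0
```

View pics/s1c.png

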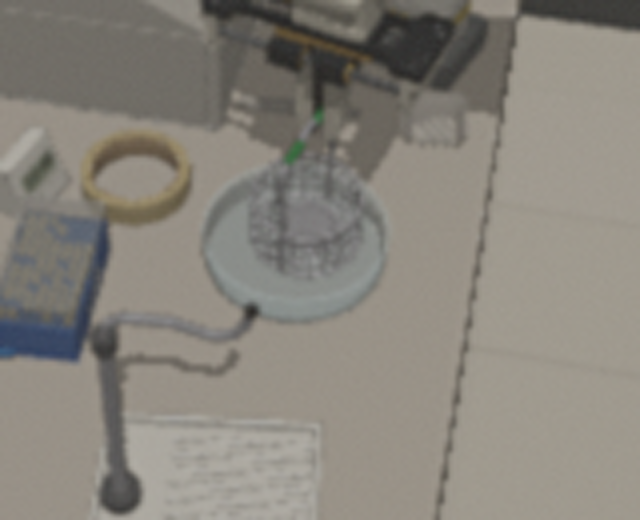

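The crop shows the basket lifted level: the gripper holds the rear sleeve, the other sleeve is visible at (295,150), and the hook ball is at (250,310). Next I'll take it to the front of the hook.

```bash
cat >> h.py <<'E'
SA=9.3; seat=np.array([525.5,257.3]); sx=np.array([np.cos(rad(SA)),np.sin(rad(SA))]); sy=np.array([-sx[1],sx[0]])
off=26.
def tcp_for_mid(back,lat=0.,off=off): return seat-back*sx+lat*sy-off*sy
E
python3 - <<'E'
from h import *
zt=250-6-19   # TCP z for bail_mid at 250
p=readout.state()['eef_pos']
ctrl.move_straight([p[0],p[1],zt],max_speed=120)
ctrl.move_straight([450,80,zt],att(88),max_speed=130)
q=tcp_for_mid(75); ctrl.move_straight([*q,zt],att(SA+90),max_speed=130)
s=st('pre'); print('target',q)
for n in ('top','side'):
    ims,ds=zip(*[cams.snapshot(n) for _ in range(4)])
    im=np.mean(ims,0); d=np.median(ds,0).astype(np.float32)
    cv2.imwrite(f'pics/pre_{n}.png',im[:,:,::-1].astype(np.uint8))
    X,u,v=world(n,d); R,G,B=im[v,u].T
    m=(G>R+20)&(G>B+12)&(np.abs(X[:,:2]-(q+26*sy)).max(1)<70)&(X[:,2]>200); Y=X[m]
    rel=Y[:,:2]-seat
    print(n,len(Y)); print(np.c_[rel@sx,rel@sy,Y[:,2],u[m],v[m]])
    m=(np.abs(X[:,:2]-(q+26*sy)).max(1)<75)&(X[:,2]>215)&(X[:,2]<262); rel=X[m][:,:2]-seat
    k=np.abs(rel@sy)<22; print('kink',np.c_[rel@sx,rel@sy,X[m][:,2]][k][:60])
top=cv2.imread('pics/pre_top.png')[190:270,120:220]; sd=cv2.imread('pics/pre_side.png')[230:340,200:340]
cv2.imwrite('pics/pre.png',np.hstack([cv2.resize(top,(400,320),interpolation=cv2.INTER_CUBIC),cv2.resize(sd,(400,320),interpolation=cv2.INTER_CUBIC)]))
E
```

```text
pre t 11.13 p [455.74 219.02 225.05] rot [3.14 0.   1.73] f [-0.24 -1.14 -2.09] w 8.1 gf 30.0
target [455.69 219.52]
top 2
[[-73.57 -38.51 244.96 169.   247.  ]
 [-77.03 -41.85 248.96 170.   248.  ]]
kink []
side 43
[[-74.01 -34.67 248.29 284.   262.  ]
 [-76.6  -35.17 247.89 285.   262.  ]
 [-74.1  -31.18 248.38 284.   263.  ]
 [-76.68 -32.1  247.5  285.   263.  ]
 [-71.62 -29.   246.84 283.   264.  ]
 [-74.18 -27.85 248.31 284.   264.  ]
 [-76.75 -28.17 248.1  285.   264.  ]
 [-71.69 -23.65 249.09 283.   265.  ]
 [-74.26 -24.63 248.12 284.   265.  ]
 [-76.82 -24.45 248.48 285.   265.  ]
 [-71.79 -21.85 247.29 283.   266.  ]
 [-74.34 -21.27 248.12 284.   266.  ]
 [-76.89 -20.91 248.68 285.   266.  ]
 [-71.88 -18.12 247.73 283.   267.  ]
 [-74.41 -16.87 249.33 284.   267.  ]
 [-76.96 -16.89 249.46 285.   267.  ]
 [-71.96 -14.85 247.66 283.   268.  ]
 [-74.51 -15.04 247.6  284.   268.  ]
 [-77.05 -15.11 247.67 285.   268.  ]
 [-72.73  13.21 246.23 283.   277.  ]
 [-75.2   15.   248.57 284.   277.  ]
 [-72.81  17.32 247.37 283.   278.  ]
 [-75.28  18.5  248.96 284.   278.  ]
 [-77.78  
[... 1496 characters left out ...]
66]
 [-71.79 -21.85 247.29]
 [-74.34 -21.27 248.12]
 [-76.89 -20.91 248.68]
 [-79.42 -19.75 250.17]
 [-81.91 -17.   253.49]
 [-84.47 -17.69 252.85]
 [-87.   -17.46 253.27]
 [-89.5  -16.54 254.48]
 [-92.09 -18.06 252.89]
 [-56.59 -16.73 248.4 ]
 [-59.12 -18.07 247.01]
 [-61.68 -16.96 248.45]
 [-64.23 -17.05 248.5 ]
 [-66.78 -16.86 248.88]
 [-69.33 -17.84 247.9 ]
 [-71.88 -18.12 247.73]
 [-74.41 -16.87 249.33]
 [-76.96 -16.89 249.46]
 [-79.53 -18.3  247.99]
 [-82.07 -18.12 248.36]
 [-84.6  -17.39 249.35]
 [-87.17 -18.26 248.51]
 [-89.66 -16.81 250.34]
 [-92.25 -18.03 249.09]
 [-56.65 -16.93 244.3 ]
 [-59.21 -16.47 245.  ]
 [-61.76 -16.75 244.83]
 [-64.32 -16.22 245.59]
 [-66.87 -17.21 244.61]]
```

View pics/pre.png

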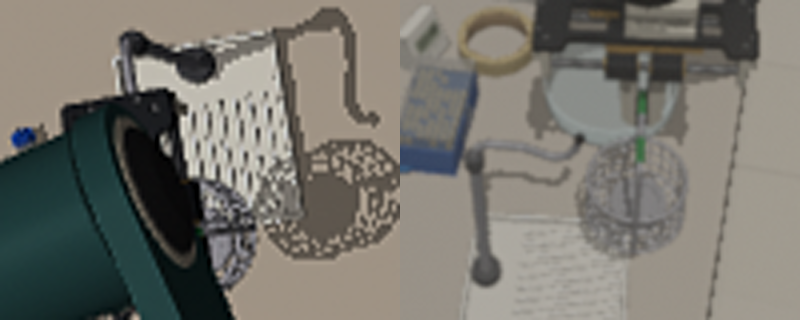

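The picture shows the basket hanging level in front of the hook, with the sleeves at (642,105) and (640,150) and the ball at (580,138). I'll check the lateral alignment in pixel space; this takes no robot time.

```bash
python3 - <<'E'
from h import *
def proj(n,X):
    P=cams.camera_params(n); T=np.linalg.inv(np.array(P['world_from_camera'])); c=T[:3,:3]@X+T[:3,3]
    return np.array([P['fx']*c[0]/c[2]+P['cx'],P['fy']*c[1]/c[2]+P['cy']])
def pw(b,l,z): return np.r_[seat+b*sx+l*sy,z]
from scipy.optimize import least_squares
for n in ('top','side'):
    f=np.load(f'meas_{n}.npz'); X,u,v=world(n,f['d'])
    rel=X[:,:2]-seat; b=rel@sx; l=rel@sy
    m=(X[:,2]>185)&(X[:,2]<245)&(abs(l)<15)
    # arm pixels behind saddle: compare centroid of pixel cross-section with projected axis
    print(n)
    for lo,hi in ((-28,-17),(-8,0),(0,8),(8,16),(16,24),(24,32),(32,40),(40,50)):
        k=m&(b>lo)&(b<hi)
        if k.sum()<3: continue
        bb=b[k].mean(); zz=X[k,2].mean()
        c=np.array([u[k].mean(),v[k].mean()])
        z=229 if hi<-10 else 200+14*np.clip((bb+0)/55,0,1)
        p0=proj(n,pw(bb,0,z)); J=np.c_[proj(n,pw(bb,1,z))-p0,proj(n,pw(bb,0,z+1))-p0]
        e=c-p0; ax=proj(n,pw(bb+1,0,z+0.2))-p0; nn=np.array([-ax[1],ax[0]])/np.hypot(*ax)
        print('b %.1f n %d pix err %s lat mm (z right) %.2f  J.n %s'%(bb,k.sum(),e,(e@nn)/(J[:,0]@nn),J.T@nn), 'zmed %.1f'%np.median(X[k,2]))
a=proj('side',pw(-75,0,244)); b=proj('side',pw(-75,1,244)); print('bail mid proj',a,b-a,[proj('side',pw(-75,q,244))[1] for q in (-12,12,40)])
E
```

```text
top
b -22.5 n 11 pix err [ 0.06 -0.02] lat mm (z right) -0.17  J.n [-0.35 -0.1 ] zmed 229.8
b -4.0 n 9 pix err [-0.21 -0.08] lat mm (z right) 0.56  J.n [-0.34 -0.09] zmed 203.3
b 4.5 n 6 pix err [-0.29 -0.06] lat mm (z right) 0.81  J.n [-0.34 -0.09] zmed 204.3
b 10.9 n 7 pix err [-0.39 -0.05] lat mm (z right) 1.09  J.n [-0.34 -0.09] zmed 206.7
b 19.6 n 9 pix err [-0.4  -0.12] lat mm (z right) 1.07  J.n [-0.34 -0.09] zmed 209.4
b 28.4 n 9 pix err [-0.69 -0.14] lat mm (z right) 1.87  J.n [-0.34 -0.09] zmed 213.8
b 36.1 n 6 pix err [-0.23 -0.19] lat mm (z right) 0.52  J.n [-0.34 -0.09] zmed 214.1
b 45.0 n 11 pix err [-0.42 -0.11] lat mm (z right) 1.12  J.n [-0.34 -0.09] zmed 215.8
side
b -21.0 n 15 pix err [-0.07  1.21] lat mm (z right) 3.92  J.n [-0.31  0.25] zmed 229.0
b -3.7 n 9 pix err [-0.11 -0.37] lat mm (z right) -1.13  J.n [-0.31  0.24] zmed 204.7
b 4.2 n 9 pix err [-0.08  0.01] lat mm (z right) 0.09  J.n [-0.31  0.24] zmed 203.8
b 11.9 n 10 pix err [-0.11  0.11] lat mm (z right) 0.43  J.n [-0.31  0.24] zmed 205.5
b 19.6 n 10 pix err [-0.12 -0.28] lat mm (z right) -0.84  J.n [-0.31  0.24] zmed 208.5
b 27.2 n 10 pix err [-0.16 -0.69] lat mm (z right) -2.11  J.n [-0.31  0.24] zmed 212.4
b 35.7 n 11 pix err [-0.22 -0.43] lat mm (z right) -1.25  J.n [-0.31  0.24] zmed 214.7
b 44.5 n 11 pix err [-0.15 -0.64] lat mm (z right) -1.98  J.n [-0.31  0.24] zmed 216.4
bail mid proj [284.01 273.51] [-0.01  0.31] [np.float64(269.8511744953659), np.float64(277.2311084793654), np.float64(286.1970604915433)]
```

```bash
python3 - <<'E'
from h import *
L=1.8
ctrl.move_straight([*tcp_for_mid(75,L),225],max_speed=60)
ctrl.move_straight([*tcp_for_mid(0,L),225],max_speed=80); st('over')
ctrl.move_straight([*tcp_for_mid(0,L),193],max_speed=60); st('low')
r=ctrl.move_straight([*tcp_for_mid(0,L),179.5],max_speed=20,threshold=2.0); s=st('touch %s'%r)
print('bail_mid z',s['eef_pos'][2]+25)
for n in ('top','side'): snap(n,f'hk_{n}.png')
top=cv2.imread('pics/hk_top.png')[190:270,120:220]; sd=cv2.imread('pics/hk_side.png')[240:340,210:310]
cv2.imwrite('pics/hk.png',np.hstack([cv2.resize(top,(350,350),interpolation=cv2.INTER_CUBIC),cv2.resize(sd,(450,350),interpolation=cv2.INTER_CUBIC)]))
E
```

```text
over t 12.87 p [529.13 233.4  225.08] rot [ 3.14 -0.    1.73] f [-0.26 -1.37 -2.52] w 8.1 gf 30.0
low t 13.55 p [529.45 233.43 193.14] rot [3.14 0.   1.73] f [-0.07  0.55 -2.97] w 7.7 gf 30.0
touch True t 14.09 p [529.19 233.41 181.61] rot [-3.14 -0.    1.73] f [0.61 0.16 1.4 ] w 8.0 gf 30.0
bail_mid z 206.61297595902255
```

View pics/hk.png

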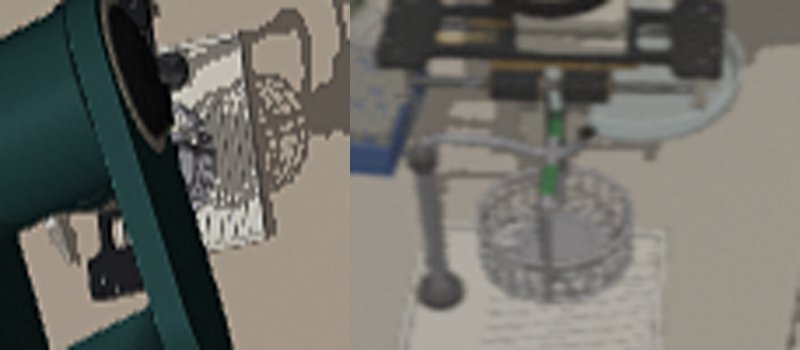

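The bail is seated in the kink: contact came with bail_mid at 206.6, and the arm passes between the sleeves at (553,150). Next I'll release it, retract and verify.

```bash
python3 - <<'E'
from h import *
grip(30); st('open')
p=readout.state()['eef_pos']
ctrl.move_straight([p[0],p[1],300],max_speed=120); st('up')
# transit toward the jar at height
ctrl.movep([451,-277,230],att(70.4)); st('jar'); print(readout.state()['joint_pos'])
for n in ('top','side'):
    ims,ds=zip(*[cams.snapshot(n) for _ in range(3)]); im=np.mean(ims,0); d=np.median(ds,0).astype(np.float32)
    cv2.imwrite(f'pics/a_{n}.png',im[:,:,::-1].astype(np.uint8))
    X,u,v=world(n,d); R,G,B=im[v,u].T
    rel=X[:,:2]-seat
    m=(G>R+20)&(G>B+12)&(np.abs(rel).max(1)<70)&(X[:,2]>160); Y=X[m]
    print(n,'green z',np.median(Y[:,2]),'sx mean',(rel[m]@sx).mean(),'sy range',(rel[m]@sy).min(),(rel[m]@sy).max())
    m=(R>G+50)&(R>B+50)&(X[:,2]>115)&(X[:,2]<140)&(abs(X[:,0]-451)<60)&(abs(X[:,1]+277)<60); print('cap',m.sum(),X[m].mean(0) if m.any() else '')
top=cv2.imread('pics/a_top.png')[190:270,120:220]; sd=cv2.imread('pics/a_side.png')[240:340,210:310]
cv2.imwrite('pics/a.png',np.hstack([cv2.resize(top,(400,350),interpolation=cv2.INTER_CUBIC),cv2.resize(sd,(400,350),interpolation=cv2.INTER_CUBIC)]))
E
```

```text
open t 14.78 p [529.11 233.24 181.58] rot [-3.14  0.    1.73] f [0.16 0.1  0.31] w 30.0 gf 0.0
up t 15.92 p [528.95 233.18 299.02] rot [-3.14  0.    1.73] f [-0.25 -0.67 -0.48] w 30.1 gf 0.0
jar t 17.8 p [ 451.48 -276.43  230.13] rot [ 3.14 -0.    1.23] f [ 0.8  -0.25 -0.18] w 29.6 gf 0.0
[-0.6  -0.21  1.74  0.    1.61 -0.26]
top green z 204.48281335469778 sx mean -2.16982212997462 sy range -39.61573535605891 41.908779593547834
cap 0 
side green z 205.34072335203888 sx mean -0.5757316322552006 sy range -35.756262859248494 38.48054528871534
cap 110 [ 452.85 -271.42  125.2 ]
```

View pics/a.png

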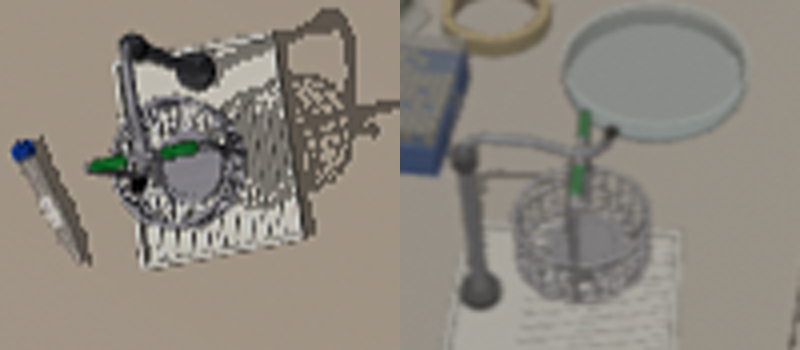

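The basket hangs freely and level on the hook, with the sleeves either side of the arm at c(110,165)/(180,150) and the flanges inside. Next is the cap: grip, press and check the force.

```bash
python3 - <<'E'
from h import *
c=[451.8,-277.2]
grip(90)
ctrl.movep([*c,180],att(44))
r=ctrl.move_straight([*c,105.5],max_speed=80,threshold=8); st('down %s'%r)
if not r:
    grip(40); st('grip')
    ctrl.move_straight([*c,99.0],max_speed=15); ctrl.hold(0.2); s=st('press'); print(s['wrist_torque'])
E
```

```text
down False t 20.77 p [ 452.04 -277.36  106.08] rot [ 3.14 -0.    0.77] f [-0.04  0.38  0.27] w 90.1 gf 0.0
grip t 21.5 p [ 451.92 -277.35  105.63] rot [ 3.14 -0.    0.77] f [ 0.87 -2.06  1.21] w 48.9 gf 30.0
press t 22.28 p [ 452.67 -277.86  100.53] rot [ 3.14 -0.    0.77] f [ 2.74 -2.91 10.56] w 49.1 gf 30.0
[-0.47 -0.21  0.01]
```

```bash
python3 - <<'E'
from h import *
c=[451.8,-277.2]
ctrl.move_straight([*c,97.2],max_speed=15); ctrl.hold(0.2); st('press')
for y in (57,71,85,99):
    ctrl.move_straight([*c,97.2],att(y),max_speed=15); s=st(y); print(s['wrist_torque'])
E
```

```text
press t 22.75 p [ 452.79 -277.93   99.  ] rot [ 3.14 -0.    0.77] f [ 2.91 -2.61 12.17] w 48.9 gf 30.0
57 t 23.12 p [ 452.5  -277.6    98.78] rot [ 3.14 -0.    1.  ] f [ 0.01 -0.63 13.41] w 49.2 gf 30.0
[-0.17  0.13 -0.02]
71 t 23.52 p [ 452.46 -277.57   98.75] rot [3.14 0.   1.24] f [-1.1   0.21 12.6 ] w 49.2 gf 30.0
[-0.03  0.24  0.04]
85 t 23.91 p [ 452.46 -277.55   98.72] rot [3.14 0.   1.48] f [-0.99  1.07 14.91] w 48.9 gf 30.0
[-0.06  0.3   0.06]
99 t 24.3 p [ 452.44 -277.55   98.73] rot [3.14 0.   1.73] f [-0.21  0.34 13.11] w 48.9 gf 30.0
[-0.05  0.27  0.01]
```

```bash
python3 - <<'E'
from h import *
p=readout.state()['eef_pos']
for z in (102,106,110,114,120):
    ctrl.move_straight([p[0],p[1],z],max_speed=30); s=st(z)
    if s['ft_force'][2]<-4: break
E
```

```text
102 t 24.61 p [ 452.74 -277.73  102.96] rot [3.14 0.   1.73] f [-0.54  0.37  7.81] w 49.0 gf 30.0
106 t 24.89 p [ 452.62 -277.68  106.41] rot [3.14 0.   1.73] f [ 1.4  -1.18  4.19] w 49.2 gf 30.0
110 t 25.18 p [ 452.32 -277.4   109.8 ] rot [-3.14 -0.    1.73] f [ 1.08 -0.13  0.8 ] w 49.0 gf 30.0
114 t 25.46 p [ 452.46 -277.51  114.09] rot [ 3.14 -0.    1.73] f [ 0.08  0.12 -0.65] w 49.5 gf 30.0
120 t 25.81 p [ 452.54 -277.59  120.25] rot [3.14 0.   1.73] f [-0.43  0.91  0.43] w 48.7 gf 30.0
```

```bash
python3 - <<'E'
from h import *
p=readout.state()['eef_pos']
ctrl.move_straight([p[0],p[1],178.5],max_speed=60); ctrl.hold(0.3); st('up')
im,d=snap('side','f.png')
X,u,v=world('side',d); R,G,B=im[v,u].astype(float).T
m=(R>G+50)&(R>B+50)&(X[:,2]>80)&(abs(X[:,0]-451)<70)&(abs(X[:,1]+277)<80); print('cap',m.sum(),X[m].min(0),X[m].max(0))
c=cv2.imread('pics/f.png')[140:330,200:360]
cv2.imwrite('pics/fc.png',cv2.resize(c,None,fx=3.1,fy=3.1,interpolation=cv2.INTER_CUBIC))
E
```

```text
up t 27.23 p [ 452.48 -277.55  178.32] rot [-3.14 -0.    1.73] f [-0.23  0.84 -0.66] w 49.4 gf 30.0
cap 149 [ 429.3  -299.31  169.79] [ 475.95 -249.19  203.23]
```

View pics/fc.png

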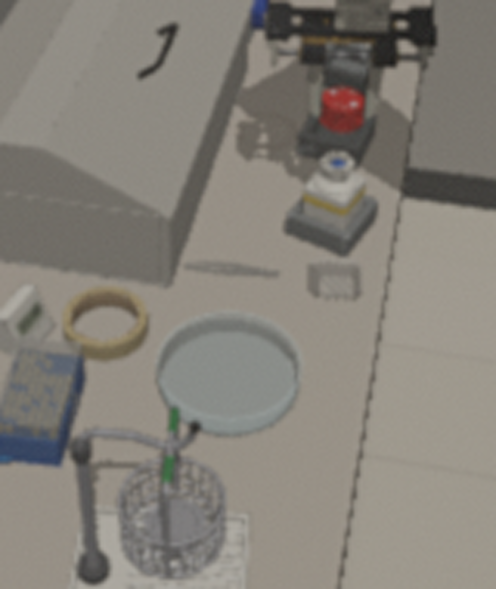

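The picture shows the red cap held at (342,108) above the open jar mouth at (337,163), with the jar seated. The basket still hangs on the hook at (170,450), and the tape roll, boat and tweezers look undisturbed.

```bash
python3 -c "
from h import *
print(ctrl.hand_in())"
```

```text
the job is handed in; nothing more can be done
None
```

The job is handed in at about 27 s of the 54 s: the basket hangs released on the hook with its flanges inside, and the arm holds the cap level about 6 cm above the mouth of the open jar, which is still seated in its holder.

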